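Post the cream notebook into the returns box

ROBOT

A 6-joint arm with a two-finger parallel gripper is mounted at the origin on the work surface; the furniture and walls round the work are solid. World frame = base frame: x ahead of the robot, y to its left, z up, the work surface at z = 0. Lengths are in m, angles in rad, forces in N, time in s.
With the tool pointing down it reaches from about 0.375 to 0.825 m from the base axis. Payload 5.5 kg.
Tool frame: the origin (TCP) lies midway between the tips of the shut fingers; the grasp point (between the pads) lies 19 mm behind it; z points along the fingers, y is the line along which they close (so a half turn about z gives the same grasp; the last joint's range is limited). The gripper opens to 85 mm and grips with 20 to 120 N. Pads are 22 mm wide; open, the fingers measure 114 mm over their backs; the gripper's body (76 mm by 85 mm) begins 54 mm behind the grasp point. The pads swing forward as they close: fully open they stand 13 mm farther back than shut.
Start: joints at [-1.297, 0.314, -0.047, 1.21, 0, 1.571], TCP at [0.162, -0.578, 0.198] pointing down, gripper open.
Joint ranges: [-2.67, 2.67], [-0.69, 1.73], [-1.03, 1.25], [-2.08, 2.16], [-1.42, 1.45], [-3.14, 3.14]. Speed limits (rad/s): [2.39, 2.39, 3.01, 3.14, 3.14, 3.14].

INTERFACE

Orientations are given as a unit quaternion [x, y, z, w].
In Python, from rig import ctrl, imaging gives the robot as it stands. The module is installed in compiled form; this text tells all that it offers. Calls block until the motion is done:
- ctrl.goto(position, orientation): joint-space move of the TCP to a pose.
- ctrl.movel(position, rot=None, feed=0.15): straight line of the TCP; rot=None keeps the orientation; feed is the mean speed in m/s.
- ctrl.goto_joints(angles): joint-space move.
- ctrl.set_gripper(opening): finger opening in m; the grip force is fixed at half the most; returns when the fingers have stopped.
- ctrl.hold(seconds).
- ctrl.inverse_kinematics(position, orientation): joint angles nearest the present ones, or None.
- ctrl.state(): the state.
- imaging.camera(name): name is "side" or "top" or "wrist"; returns the picture (480x640x3 uint8, blue, green, red); there is no depth.
- imaging.calibration(name): a dict with "camera_matrix" (3x3 intrinsics, pixels), "k1" (the pictures are not rectified: a ray, as slopes to the right and down, at radius r is drawn at 1 + k1 r^2 times it, then the intrinsics apply), "camera_from_world" (4x4, takes a point from world to camera coordinates); the wrist camera has in their place "T_tool_cam" (4x4, takes a point from camera to tool coordinates, whose origin is the TCP and whose axes are the flange's). Camera axes: x right, y up, looking along -z (the intrinsics and any distortion apply to the point x, -y, -z); pixel columns grow to the right and rows downward; lengths in m; the calibration is good to about 2 mm. A picture is of the moment at which its call begins: read the wrist's pose just before it. calibration takes no time and is no camera call.
A pose or a line that the arm cannot do raises ctrl.IKError and nothing moves.
- ctrl.hand_in(): hands the job in; it is judged then, once.
The state is a dict: "time_s": time; "joint_pos": joint angles; "qvel": joint speeds; "effort": joint torques, N m; "ee_pos": TCP position; "orientation": TCP orientation; "ft_force": force on the tool from outside, world axes, zero at the start; "torque": the same for the moment, N m; "gripper_width": finger opening in m; "gripper_force": force on a finger pad.
Only numpy, scipy, OpenCV 4.12 (cv2) and the standard library are available. Lean on these libraries where they do the work, as an engineer would, in place of code of your own. Each camera call takes 0.05 s, during which the arm holds its last target. There are 200 camera calls.

TASK

Take the cream flowered notebook out of the wooden rack and post it in the returns box: slide the shutter on the box's lid fully open, push the notebook down through the slot, past the counterweighted flap inside, so that it drops right into the box, then slide the shutter fully closed again. Leave the two pink notebooks standing in the rack and the mug and the red tumblers where they are.

Things in the scene. Friction and masses are not known exactly. Their poses are not given: they have to be found in the camera images.
- returns_box: Cream painted steel box with slotted lid, fixed to the table, left or right of the rack, place and turn vary. 134 (x) x 254 (y) x 194 mm high; inside 122 x 212 mm, floor 9 mm above the table. Origin: centre of its underside, z up, x from its front (cam lock, card holder) to its back, y along the slot.
- slot (a point): Middle of the slot at the upper face of the lid, 194 mm above the table; axes as the box's. The slot is 204 mm long (y) and 14 mm wide (x), bevelled to 210 x 20 mm at the top; the lid is 8 mm thick.
- flap (a joint): Flap under the slot, 12 mm below the lid's top, hinged on its -x side and held shut by counterweights. 0 = shut, about 1.4 rad = swung down into the box. It takes about 3.3 N to start it, more than the notebook weighs, then yields ever more easily. With 50 mm of the notebook in, it is fully swung: let go, the notebook drops into the box by its weight and the flap shuts above it.
- shutter (a joint): Aluminium shutter plate, 38 (x) x 212 (y) x 3 mm, 1.5 mm above the lid, between side rails that rise 8 mm over the lid. 0 = closed (centred over the slot), 0.036 m = fully open, slid along the box's +x (to its back), slot clear. It slides at about 2 N and stays where it is left; it starts closed or up to 6 mm ajar.
- shutter_pull (a point): Middle of the top of the black bar on the shutter plate, 214 mm above the table; the bar is 10 mm thick (x), 70 mm long (y) and rises 16 mm above the plate; it stands 13 mm to the +x side of the plate's middle. Push or pinch it to slide the shutter.
- rack: Light wooden rack, 176 (x) x 170 (y) mm, fixed to the table; place and turn vary; origin at the centre of its underside, z up. Three bays at x = -56, 0, +56 mm hold one notebook each, standing on rails 20 mm above the table between pairs of dowels, 12 mm apart, at y = +-70 mm, that reach 77 mm above the table.
- cream_notebook: Stiff notebook, cream cover with small pink flowers, 195 x 150 x 9 mm, 0.18 kg, on its long edge in any of the bays. Origin: middle of its back face. x along the 195 mm edge (level, along the rack's -y), y along the 150 mm edge (up; the top edge is 75 mm above the origin, 170 mm above the table), z out of the front cover (to the rack's -x; mid-thickness is 4.5 mm along z).
- pink_notebook_a: Pink notebook with a flower vase on its cover, same size and axes as the cream one, standing in another bay; to be left there.
- pink_notebook_b: Second pink notebook like the first, in the remaining bay; to be left there.
- mug_near: Terracotta mug with a ring handle, 108 x 156 x 85 mm high, standing upright on the table near the robot; origin at the centre of its underside. To be left alone.
- red_tumbler: Tall red printed tumbler, the nearest of three alike, 70 mm across, 182 mm high, standing upright on the table beyond the work; origin at the centre of its underside. To be left alone.
Things that resemble listed ones, but are neither listed nor needed, are in the scene too. What is shaped like the cream_notebook but blue is not meant.

How it is judged:
On the way, in this order (a step that is already met when the one before it is completed fails the run):
1. the shutter is slid open (at least 31 mm of its 36 mm) (value of joint shutter above 0.031 m), for 0.2 s.
2. the cream notebook is right inside the box, below the lid (z of cream_notebook in the frame of returns_box below 0.1 m and x of cream_notebook in the frame of returns_box between -0.065 and 0.065 m and y of cream_notebook in the frame of returns_box between -0.06 and 0.06 m), for 0.2 s.
At the end, for the whole second after the job is handed in: The cream notebook rests wholly inside the returns box (its middle under 100 mm above the table) and the shutter is closed to within 3 mm; both pink notebooks stand in their bays (moved under 25 mm); mug and red tumbler stand upright within 30 mm of their places (all of step 2 and value of joint shutter below 0.003 m and linear speed of cream_notebook below 0.03 m/s and z of each of pink_notebook_a, pink_notebook_b in the frame of rack above 0.085 m and distance of each of pink_notebook_a, pink_notebook_b from where it was at the start of the episode below 0.025 m and distance of each of mug_near, red_tumbler from where it was at the start of the episode below 0.03 m and angle between each of mug_near, red_tumbler's own z axis and vertical below 0.2 rad); the robot touches nothing.
It fails at once if a pink notebook is pulled out of the rack or shoved more than 40 mm (distance of any of pink_notebook_a, pink_notebook_b from where it was at the start of the episode above 0.04 m).
It fails at once if the mug or the red tumbler is knocked over (angle between any of mug_near, red_tumbler's own z axis and vertical above 0.6 rad).
It also fails if it takes over 61 s, if anything falls off the work surface, if the arm or the gripper's body presses on something with over 40 N, if the wrist force passes 120 N, or if a joint passes its speed limit or range.

## Working session

There is one attempt and no reset: what is moved stays moved. The work goes in short steps, each a Python script; the robot and the scene stay as the last script left them, time stands still between calls to the robot, and variables do not carry over. Pictures are saved under pics/ and viewed, at most 10 in all, crops included, and the job is handed in when it is done.

```bash
mkdir -p pics; cat > h.py <<'E'
import numpy as np, cv2
from rig import ctrl, imaging
from scipy.spatial.transform import Rotation as R
def cal(n):
    c=imaging.calibration(n); K=np.array(c["camera_matrix"],float); k1=float(c["k1"])
    if n=="wrist":
        s=ctrl.state(); T=np.eye(4); T[:3,:3]=R.from_quat(s["orientation"]).as_matrix(); T[:3,3]=s["ee_pos"]
        W=T@np.array(c["T_tool_cam"])
    else: W=np.linalg.inv(np.array(c["camera_from_world"]))
    return K,k1,W
def ray(c,px):
    K,k1,W=c
    p=cv2.undistortPoints(np.array([[px]],float),K,np.array([k1,0,0,0,0.]))[0,0]
    d=W[:3,:3]@np.array([p[0],-p[1],-1]); return W[:3,3],d
def onz(c,px,z):
    o,d=ray(c,px); return o+d*(z-o[2])/d[2]
def proj(c,P):
    K,k1,W=c; q=np.linalg.inv(W)@np.append(P,1); x,y=q[0]/-q[2],-q[1]/-q[2]
    f=1+k1*(x*x+y*y); return K[0,0]*x*f+K[0,2],K[1,1]*y*f+K[1,2]
def down(yaw):  # tool z down, tool y (closing) along world heading yaw
    y=np.array([np.cos(yaw),np.sin(yaw),0]); z=np.array([0,0,-1.]); x=np.cross(y,z)
    return R.from_matrix(np.c_[x,y,z]).as_quat()
E
python3 - <<'E'
from h import *
for n in("side","top"):
    cv2.imwrite(f"pics/{n}0.png",imaging.camera(n)); K,k,W=cal(n); print(n,K.round(1).tolist(),k,W.round(3).tolist())
s=ctrl.state(); print(s["time_s"],s["ee_pos"],s["orientation"],imaging.calibration("wrist"))
E
```

```text
side [[547.4, 0.0, 323.5], [0.0, 547.4, 249.2], [0.0, 0.0, 1.0]] -0.14243610045017085 [[0.717, -0.535, 0.448, 1.169], [0.697, 0.532, -0.48, -0.692], [0.018, 0.657, 0.754, 1.206], [0.0, 0.0, 0.0, 1.0]]
top [[477.9, 0.0, 322.0], [0.0, 477.9, 240.7], [0.0, 0.0, 1.0]] -0.12957010269137845 [[-0.023, 0.991, -0.134, 0.396], [-1.0, -0.023, 0.006, -0.028], [0.002, 0.134, 0.991, 1.229], [0.0, 0.0, 0.0, 1.0]]
0.1 [ 0.16209249 -0.57710408  0.19754173] [ 9.90645005e-01  1.36462109e-01 -1.05459016e-04 -7.45604728e-04] {'camera_matrix': array([[421.06320406,   0.        , 314.08899949],
       [  0.        , 421.06320406, 235.88915078],
       [  0.        ,   0.        ,   1.        ]]), 'k1': -0.08489840957985538, 'T_tool_cam': array([[ 9.25276776e-04,  9.50734921e-01,  3.10003635e-01,
         7.88542870e-02],
       [ 9.99999570e-01, -8.62439191e-04, -3.39755120e-04,
         1.08286691e-03],
       [-5.56577728e-05,  3.10003816e-01, -9.50735311e-01,
        -1.75440674e-01],
       [ 0.00000000e+00,  0.00000000e+00,  0.00000000e+00,
         1.00000000e+00]])}
```

View pics/top0.png

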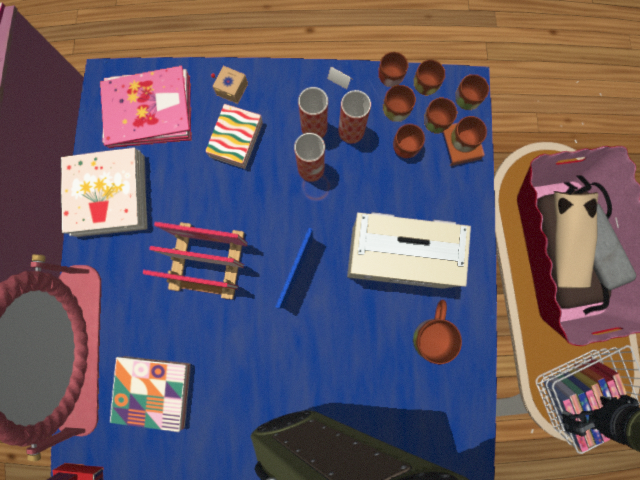

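View pics/side0.png

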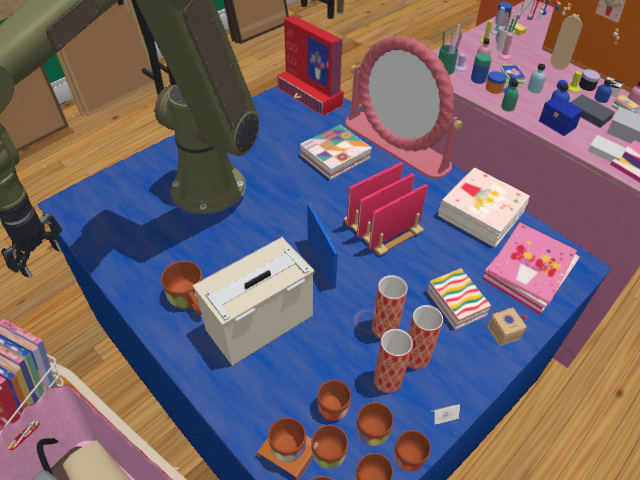

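The top view shows the rack at about (195,260) with three magenta edges, the returns box lid at about (410,245) with its black bar at (414,240), a blue decoy at (295,268), the mug at (438,340) and the tumblers at about (310,155). All three notebook backs are magenta and the fronts face the robot, so the wrist camera has to identify the cream one.

```bash
python3 - <<'E'
from h import *
t=cv2.imread("pics/top0.png"); c=cal("top"); s=cv2.imread("pics/side0.png")
a=cv2.resize(t[195:305,335:485],None,fx=5,fy=5,interpolation=cv2.INTER_CUBIC)[:, :750]
cv2.imwrite("pics/boxtop.png",a)
hsv=cv2.cvtColor(t,cv2.COLOR_BGR2HSV)
m=((hsv[...,0]>160)&(hsv[...,1]>150)&(hsv[...,2]>90)).astype(np.uint8); m[:210]=0;m[310:]=0;m[:,:130]=0;m[:,260:]=0
for k in cv2.findContours(m,0,2)[0]:
    if cv2.contourArea(k)<60: continue
    b=cv2.boxPoints(cv2.minAreaRect(k)); print("mag",b.round(1).tolist(),[onz(c,p,.17).round(3)[:2].tolist() for p in b])
w=((hsv[...,1]<95)&(hsv[...,2]>110)).astype(np.uint8); w[:200]=0;w[310:]=0;w[:,:335]=0;w[:,485:]=0
k=max(cv2.findContours(w,0,2)[0],key=cv2.contourArea); b=cv2.approxPolyDP(k,4,True)[:,0]
print("box",b.tolist(),[onz(c,p.astype(float),.194).round(3)[:2].tolist() for p in b])
d=(hsv[...,2]<60).astype(np.uint8); d[:225]=0;d[260:]=0;d[:,:380]=0;d[:,440:]=0
k=max(cv2.findContours(d,0,2)[0],key=cv2.contourArea); r=cv2.minAreaRect(k); print("bar",r,onz(c,r[0],.214))
E
```

```text
mag [[142.60000610351562, 273.79998779296875], [143.3000030517578, 269.29998779296875], [226.60000610351562, 282.5], [225.8000030517578, 287.0]] [[0.473, 0.373], [0.483, 0.371], [0.45, 0.18], [0.44, 0.182]]
mag [[149.60000610351562, 249.3000030517578], [150.3000030517578, 245.3000030517578], [233.3000030517578, 258.1000061035156], [232.6999969482422, 262.1000061035156]] [[0.528, 0.357], [0.537, 0.356], [0.504, 0.165], [0.495, 0.167]]
mag [[154.39999389648438, 227.10000610351562], [155.1999969482422, 221.5], [237.5, 233.1999969482422], [236.6999969482422, 238.8000030517578]] [[0.579, 0.348], [0.592, 0.346], [0.56, 0.156], [0.548, 0.158]]
box [[357, 212], [347, 276], [466, 285], [469, 225]] [[0.598, -0.112], [0.457, -0.086], [0.431, -0.346], [0.563, -0.361]]
bar ((413.0443420410156, 240.6228485107422), (30.261882781982422, 3.7973403930664062), 6.709836959838867) [ 0.5287348  -0.22952979  0.214     ]
```

View pics/boxtop.png

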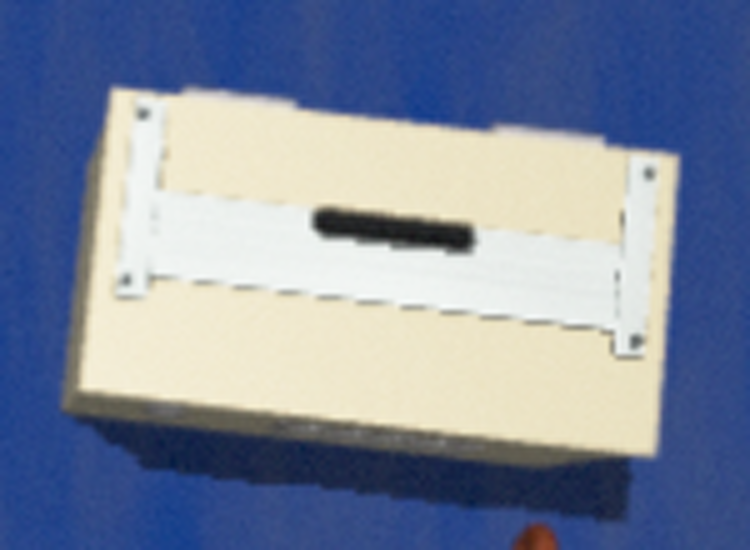

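```bash
python3 - <<'E'
from h import *
c=cal("top")
q=lambda x,y:onz(c,(335+(x+.5)/5-.5,195+(y+.5)/5-.5),Z)[:2]
Z=.194; L=[q(*p) for p in [(112,90),(680,155),(657,457),(82,390)]]
print("lid ctr",np.mean(L,0),[np.linalg.norm(L[i]-L[i-1]).round(4) for i in range(4)])
yv=(L[0]-L[1]+L[3]-L[2]);yaw=np.arctan2(-yv[0],yv[1]); print("yaw",yaw)
Z=.1985; P=[q(*p) for p in [(155,192),(620,242),(615,330),(150,275)]]; print("plate",np.mean(P,0),[np.linalg.norm(P[i]-P[i-1]).round(4) for i in range(4)])
ex=np.array([np.cos(yaw),np.sin(yaw)]);ey=np.array([-ex[1],ex[0]]);o=np.mean(L,0)
for n,v in(("plate",np.mean(P,0)),("bar",np.array([.5287,-.2295]))): print(n,(v-o)@ex,(v-o)@ey)
b=np.array([.5287,-.2295])
s=ctrl.state(); ctrl.movel([*s["ee_pos"][:2],.40],feed=.3)
qs=[]
for a in(yaw,yaw+np.pi):
    j=ctrl.inverse_kinematics([*b,.36],down(a)); print(a,None if j is None else np.round(j,2)); 
ctrl.goto([*b,.36],down(yaw))
cv2.imwrite("pics/w1.png",imaging.camera("wrist")); s=ctrl.state(); print(s["time_s"],s["ee_pos"],s["joint_pos"])
E
```

```text
lid ctr [ 0.51294136 -0.22952831] [np.float64(0.1331), np.float64(0.255), np.float64(0.1348), np.float64(0.2539)]
yaw -0.13891387161244426
plate [ 0.51776876 -0.22943541] [np.float64(0.0366), np.float64(0.2064), np.float64(0.039), np.float64(0.2056)]
plate 0.0047680368340003694 0.0007604423476804228
bar 0.015602916841053763 0.002210093051805191
-0.13891387161244426 [-0.41  0.26  0.25  1.56  0.    1.3 ]
3.002678781977349 [-0.41  0.26  0.25  1.56  0.   -1.84]
2.8167 [ 0.52833254 -0.2305004   0.3600553 ] [-4.11211742e-01  2.61084960e-01  2.46645139e-01  1.55623721e+00
 -2.74678393e-04  1.30018000e+00]
```

View pics/w1.png

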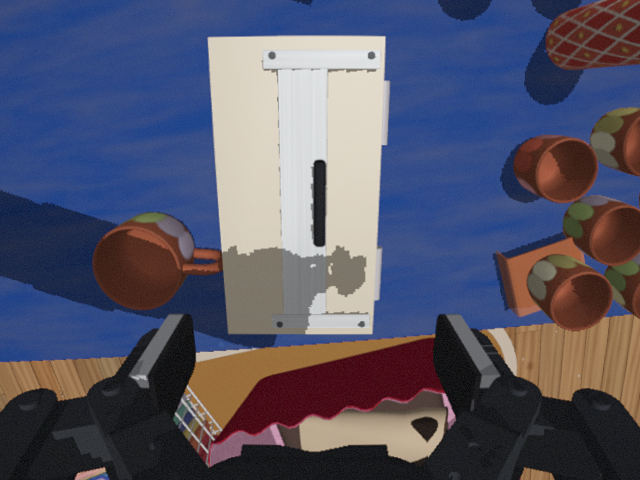

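The wrist view shows the lid corners at (208,38), (385,37), (373,333) and (228,333), with the bar centre at (319,203).

```bash
python3 - <<'E'
from h import *
c=cal("wrist"); f=lambda p,z:onz(c,p,z)[:2]
L=[f(p,.194) for p in [(208.5,38),(385,37),(373,333),(228,333.5)]]
print(np.mean(L,0),[np.linalg.norm(L[i]-L[i-1]).round(4) for i in range(4)])
yv=(L[0]-L[3]+L[1]-L[2]);yaw=np.arctan2(-yv[0],yv[1]);print("yaw",yaw)
im=cv2.imread("pics/w1.png"); d=(im.max(2)<50).astype(np.uint8); d[:140]=0;d[265:]=0;d[:,:290]=0;d[:,345:]=0
k=max(cv2.findContours(d,0,2)[0],key=cv2.contourArea); r=cv2.minAreaRect(k); print(r); b=f(r[0],.214); 
ex=np.array([np.cos(yaw),np.sin(yaw)]);ey=np.array([-ex[1],ex[0]]);o=np.mean(L,0)
print("bar",b,(b-o)@ex,(b-o)@ey)
s=[f(p,.202) for p in [(272,55),(372,55),(279.5,324),(362,323.5)]]; print("screws",[((x-o)@ex,(x-o)@ey) for x in s])
E
```

```text
[ 0.51518886 -0.23075524] [np.float64(0.2531), np.float64(0.1333), np.float64(0.2527), np.float64(0.1349)]
yaw -0.13780776445781315
((319.0, 203.0), (84.0, 10.0), 90.0)
bar [ 0.53215817 -0.23059423] 0.016786309976936014 0.0024905938137550596
screws [(np.float64(-0.018060555644363697), np.float64(0.11267441411761119)), (np.float64(0.05614497656862092), np.float64(0.11264544069911406)), (np.float64(-0.018345029266723704), np.float64(-0.11178081009873585)), (np.float64(0.055803610281294894), np.float64(-0.11149749443614336))]
```

```bash
python3 - <<'E'
from h import *
yaw=-.138; ex=np.array([np.cos(yaw),np.sin(yaw),0]); Q=down(yaw)
ctrl.set_gripper(.04)
ctrl.movel([.531,-.2300,.25],Q,feed=.25); ctrl.movel([.531,-.2300,.2045],feed=.1)
ctrl.set_gripper(0.005); s=ctrl.state(); print(s["gripper_width"],s["gripper_force"],s["ee_pos"],s["ft_force"])
p=np.array(s["ee_pos"]); 
for d in [.030,.032,.033,.034,.035,.036,.037]:
    ctrl.movel(p+ex*d,feed=.06 if d<.031 else .03); s=ctrl.state(); f=s["ft_force"]@ex; print(d,f,(s["ee_pos"]-p)@ex)
    if f<-14: break
ctrl.set_gripper(.04); s=ctrl.state(); print(s["time_s"],s["ee_pos"],s["gripper_width"])
ctrl.movel([*s["ee_pos"][:2],.40],feed=.3)
ctrl.goto([.39,.26,.30],down(np.pi/2))
cv2.imwrite("pics/w2.png",imaging.camera("wrist")); s=ctrl.state(); print(s["time_s"],s["ee_pos"],s["joint_pos"])
E
```

```text
0.005026422916732567 0.0 [ 0.53110309 -0.23005738  0.20472932] [1.03947257 0.94354942 0.35706772]
0.03 0.11940216189509498 0.029978553632524607
0.032 -0.36662389652944816 0.0319243118079909
0.033 0.3555932121154136 0.033034236136391
0.034 -0.6917502656894037 0.03403596389277487
0.035 -0.5420608311985479 0.03503015586185414
0.036 0.6677837537199491 0.036058686634360175
0.037 -0.05002683720947415 0.0370654803116243
7.5417 [ 0.56773136 -0.23516661  0.20472656] 0.03970445992078041
10.325 [0.39073582 0.25958931 0.30011958] [ 5.86558508e-01  4.18037989e-02 -1.45796591e-01  1.38285280e+00
 -1.99077565e-04  5.88151620e-01]
```

View pics/w2.png

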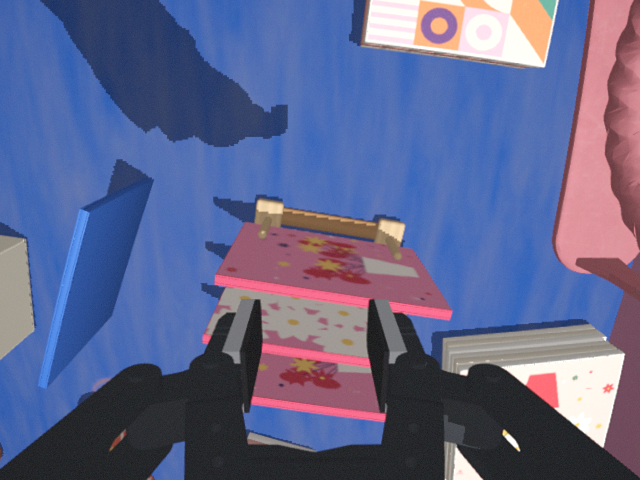

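The notebook fronts are, from near to far: pink with a vase at (330,265), cream with pink flowers at (310,325), and pink with a vase at (315,385). The middle one fits the description. The bar pinch apparently slipped off, since the width fell to 5 mm with no force. I'll check both in one composite.

```bash
python3 - <<'E'
from h import *
w=cv2.imread("pics/w2.png")[280:370,190:400]; t=imaging.camera("top"); cv2.imwrite("pics/top1.png",t); t=t[195:305,335:485]
a=cv2.resize(w,(700,300),interpolation=2); b=cv2.resize(t,(409,300),interpolation=2)
o=np.zeros((600,700,3),np.uint8); o[:300]=a; o[300:,:409]=b; cv2.imwrite("pics/comp.png",o)
E
```

```text
(no output)
```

View pics/comp.png

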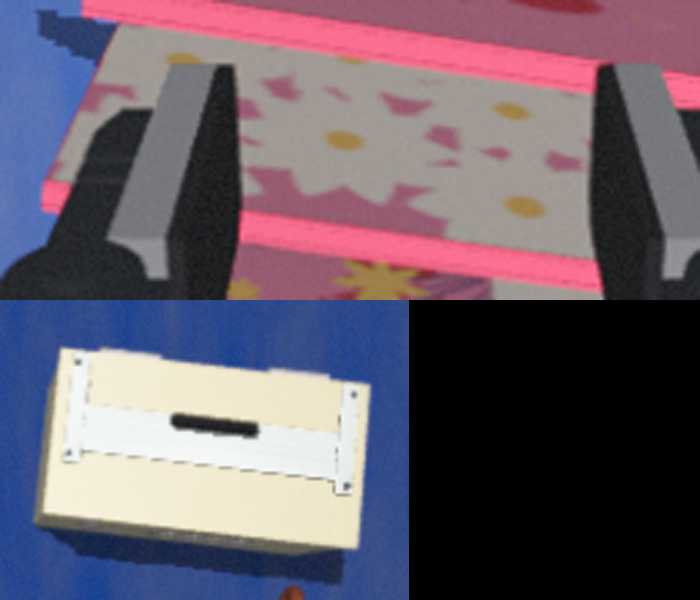

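The cream notebook in the middle bay is confirmed. The shutter did not move, so the fingers closed above the bar and I need to go lower, watching the force.

```bash
python3 - <<'E'
from h import *
yaw=-.138; ex=np.array([np.cos(yaw),np.sin(yaw),0]); Q=down(yaw)
ctrl.set_gripper(.03)
s=ctrl.state(); ctrl.movel([*s["ee_pos"][:2],.36],feed=.3); ctrl.goto([.531,-.2300,.25],Q); ctrl.movel([.531,-.23,.204],feed=.15)
f0=ctrl.state()["ft_force"][2]; print("f0",f0)
for z in np.arange(.202,.1915,-.0015):
    ctrl.movel([.531,-.23,z],feed=.05); s=ctrl.state(); f=s["ft_force"][2]-f0
    if f>4: print("contact",z,f); ctrl.movel([.531,-.23,z+.0015],feed=.05); break
ctrl.set_gripper(0.004); s=ctrl.state(); print(s["gripper_width"],s["gripper_force"],s["ee_pos"],s["ft_force"])
if s["gripper_width"]>.007:
  p=np.array(s["ee_pos"]); f0=s["ft_force"]@ex
  for d in [.028,.030,.0315,.033,.0345,.036]:
    ctrl.movel(p+ex*d,feed=.06); s=ctrl.state(); f=s["ft_force"]@ex-f0; print(d,f,(s["ee_pos"]-p)@ex)
    if f<-10: break
  ctrl.set_gripper(.03); s=ctrl.state(); print(s["ee_pos"])
print(s["time_s"])
E
```

```text
f0 0.5083018881501434
0.003732805681708011 0.0 [ 0.53104233 -0.23001403  0.19154704] [-0.44999271  0.30087382 -0.52624827]
15.7
```

```bash
python3 - <<'E'
from h import *
w=imaging.camera("wrist"); s=imaging.camera("side"); cv2.imwrite("pics/w3.png",w); c=cal("wrist")
st=ctrl.state(); print(proj(c,st["ee_pos"]), proj(cal("side"),st["ee_pos"]))
o=np.zeros((600,800,3),np.uint8); o[:300,:400]=cv2.resize(w,(400,300)); u,v=map(int,proj(cal("side"),st["ee_pos"]))
o[:300,400:]=cv2.resize(s[v-60:v+60,u-80:u+80],(400,300),interpolation=2); u,v=map(int,proj(c,st["ee_pos"]));u=min(max(u,160),480);v=min(max(v,120),360)
o[300:,:400]=cv2.resize(w[v-120:v+120,u-160:u+160],(400,300)); cv2.imwrite("pics/comp2.png",o)
E
```

```text
(np.float64(314.5157818129274), np.float64(280.027890022953)) (np.float64(257.64955043746744), np.float64(283.210317602854))
```

View pics/comp2.png

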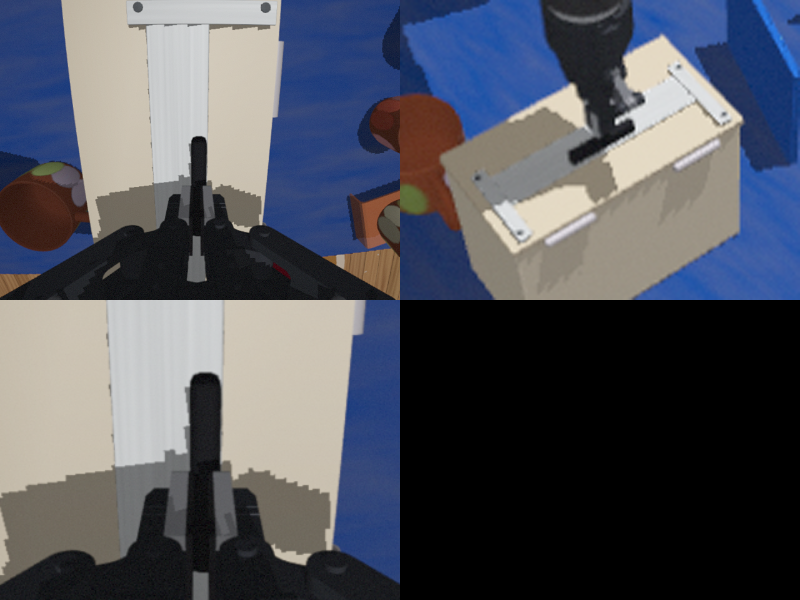

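The fingers appear to flank the bar with a gap of about 9 mm, despite the reading of 4 mm. I'll close fully and test with a short drag.

```bash
python3 - <<'E'
from h import *
yaw=-.138; ex=np.array([np.cos(yaw),np.sin(yaw),0])
def P(t):
    s=ctrl.state(); print(t,s["gripper_width"],s["gripper_force"],s["ee_pos"].round(4),s["ft_force"].round(2),s["time_s"]); return s
a=imaging.camera("wrist"); ctrl.set_gripper(0.); s=P("shut"); b=imaging.camera("wrist")
p=np.array(s["ee_pos"]); ctrl.movel(p+ex*.012,feed=.06); P("drag"); c=imaging.camera("wrist")
o=np.hstack([x[170:420,220:420] for x in(a,b,c)]); cv2.imwrite("pics/comp3.png",cv2.resize(o,(800,333)))
E
```

```text
shut 7.31237071057997e-05 0.0 [ 0.531  -0.23    0.1915] [-0.43  0.45  0.67] 16.0667
drag 7.562502443237058e-05 0.0 [ 0.5434 -0.2317  0.1913] [-0.95 -1.09 -0.32] 16.4667
```

View pics/comp3.png

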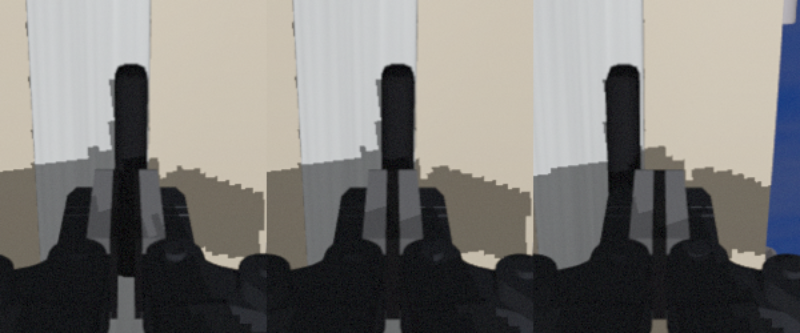

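The fingers are still above the bar at a nominal TCP height of 0.1915, so the tips sit well behind the stated TCP. I'll descend under force feedback to find the real tip height.

```bash
python3 - <<'E'
from h import *
yaw=-.138; ex=np.array([np.cos(yaw),np.sin(yaw),0]); ctrl.movel([.5315,-.23,.195],feed=.1); ctrl.set_gripper(.03)
f0=ctrl.state()["ft_force"][2]; hit=0
for z in np.arange(.190,.160,-.0015):
    ctrl.movel([.5315,-.23,z],feed=.06); s=ctrl.state(); f=s["ft_force"][2]-f0
    if abs(f)>4: print("contact",z,s["ee_pos"],f); hit=1; ctrl.movel([.5315,-.23,z+.005],feed=.06); break
if hit:
  ctrl.set_gripper(0.004); s=ctrl.state(); print(s["gripper_width"],s["gripper_force"],s["ee_pos"],s["ft_force"])
  if s["gripper_width"]>.007:
    p=np.array(s["ee_pos"]); f0=s["ft_force"]@ex
    for d in [.028,.030,.0315,.033,.0345,.036]:
      ctrl.movel(p+ex*d,feed=.06); s=ctrl.state(); f=s["ft_force"]@ex-f0; print(d,f,(s["ee_pos"]-p)@ex)
      if f<-10: break
    ctrl.set_gripper(.03); s=ctrl.state(); print(s["ee_pos"])
print(ctrl.state()["time_s"])
E
```

```text
contact 0.16299999999999998 [ 0.5329121  -0.2302945   0.16499241] 11.01381173683815
0.008356628932815715 59.45752680301666 [ 0.53144377 -0.22990846  0.16767432] [ 1.49589121  0.3318334  -1.20973737]
0.028 0.1051765463947858 0.028997972977728926
0.03 -1.454014847777339 0.029923383337873078
0.0315 -2.827717566598908 0.03122409473035813
0.033 -4.84477731347442 0.03249004327811336
0.0345 -9.736686821364948 0.032473611806414
0.036 -14.29653795337033 0.032459535947459865
[ 0.56785386 -0.2348776   0.16774039]
24.7083
```

The shutter is open at its stop, and the tips turn out to be about 33 mm behind the nominal TCP. Next I'll cross-check the notebook's end position, pick it up, and carry it above the slot.

```bash
python3 - <<'E'
from h import *
# cross-check cream's -y top end from w2 (TCP pose then .3907,.2596,.3001)
k=imaging.calibration("wrist"); T=np.eye(4); T[:3,:3]=R.from_quat(down(np.pi/2)).as_matrix(); T[:3,3]=[.3907,.2596,.3001]
c=(np.array(k["camera_matrix"]),float(k["k1"]),T@np.array(k["T_tool_cam"])); print("w2 end",onz(c,(203.5,341),.17))
B=np.array([.516,.2613]); by=-.171
s=ctrl.state(); ctrl.movel([*s["ee_pos"][:2],.30],feed=.35); ctrl.set_gripper(.04)
ctrl.goto([*B,.20],down(by)); ctrl.movel([*B,.106],feed=.15); print(ctrl.state()["ft_force"])
ctrl.set_gripper(0.003); s=ctrl.state(); print(s["gripper_width"],s["gripper_force"],s["ee_pos"],s["ft_force"],s["time_s"])
if s["gripper_width"]>.006:
    p=s["ee_pos"]; ctrl.movel([p[0],p[1],.335],feed=.2); s=ctrl.state(); print(s["gripper_width"],s["ft_force"],s["time_s"])
    ctrl.goto([.5147,-.2303,.335],down(-.138))
    s=ctrl.state(); print(s["gripper_width"],s["ee_pos"],s["time_s"])
    for n in("top","side","wrist"): cv2.imwrite(f"pics/{n}5.png",imaging.camera(n))
    a=[cv2.imread(f"pics/{n}5.png") for n in("top","side","wrist")]
    o=np.zeros((600,800,3),np.uint8); o[:300,:400]=cv2.resize(a[0][160:310,320:520],(400,300)); o[:300,400:]=cv2.resize(a[1][130:340,140:420],(400,300)); o[300:,:400]=cv2.resize(a[2],(400,300)); cv2.imwrite("pics/comp5.png",o)
E
```

```text
w2 end [0.50521987 0.16658173 0.17      ]
[ 0.05795341 -0.02311737  1.01864059]
0.008030576750469842 59.448164105415344 [0.51701959 0.26176871 0.10725167] [-0.11739837  0.07204891  5.2178396 ] 28.5
0.00804888219677513 [ 0.31998723  0.15168714 -1.35973611] 29.7917
0.008443927328201815 [ 0.51508859 -0.22942072  0.33498595] 31.5833
```

View pics/comp5.png

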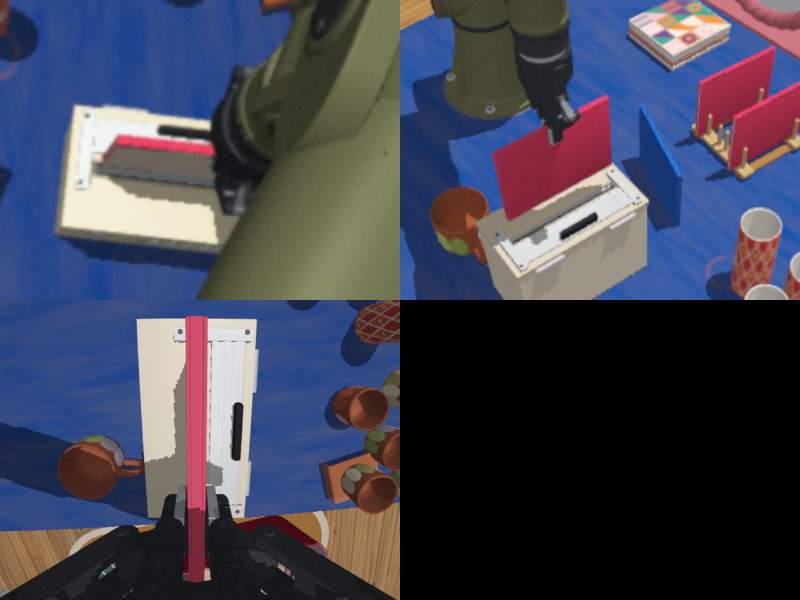

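The notebook is held upright, the slot is clear, and its +y end is visible in the wrist view at about (315,28). I'll measure that end and then insert.

```bash
python3 - <<'E'
from h import *
w=cv2.imread("pics/wrist5.png"); h=cv2.cvtColor(w,cv2.COLOR_BGR2HSV); c=cal("wrist")
m=((h[...,0]>160)&(h[...,1]>130)&(h[...,2]>120)).astype(np.uint8); m[:,:280]=0; m[:,350:]=0; m[300:]=0
r=np.where(m.any(1))[0]; y0=r[r>5].min()
yaw=-.138; ex=np.array([np.cos(yaw),np.sin(yaw)]);ey=np.array([-ex[1],ex[0]]); S=np.array([.5147,-.2303]); t=ctrl.state()["ee_pos"][:2]
for y in(y0,y0+3,150,280):
    x=np.where(m[y])[0]; 
    for u in (x.min(),x.max()+1): 
        q=onz(c,(float(u),float(y)),.398)[:2]; print(y,u,(q-S)@ex,(q-S)@ey,"rel tcp",(q-t)@ex)
# same camera: slot/lid check at this pose
for p in [(137*1.6,19.5*1.6),(256*1.6,19.5*1.6)]:
    q=onz(c,p,.194)[:2]; print("lid corner",(q-S)@ex,(q-S)@ey)
print("tcp",(t-S)@ex,(t-S)@ey)
E
```

```text
26 299 -0.0039178019493751 0.09699208559210694 rel tcp -0.004208912260647036
26 331 0.003963971697661871 0.09701399051096894 rel tcp 0.003672861386389937
29 297 -0.004414972988658174 0.0962937826364139 rel tcp -0.004706083299930108
29 332 0.004218546872753127 0.09631683575964275 rel tcp 0.003927436561481191
150 298 -0.0043793222941159215 0.06648938327866694 rel tcp -0.0046704326053878574
150 331 0.0043427587976542 0.06650996131642424 rel tcp 0.004051648486382264
280 300 -0.004138510410045425 0.02909733470157453 rel tcp -0.004429620721317361
280 329 0.00430640558127158 0.02911402873940319 rel tcp 0.0040152952699996445
lid corner -0.06626514071250442 0.1260652095596415
lid corner 0.06658919079232596 0.1264170519340114
tcp 0.00029111031127193577 0.000945038290955933
```

Aligned within 1 mm, so I'll insert with force checks.

```bash
python3 - <<'E'
from h import *
Q=down(-.138); x,y=.5148,-.2303
ctrl.movel([x,y,.288],Q,feed=.15); f0=ctrl.state()["ft_force"]; ok=1
for z in [.280,.275,.270,.262,.254,.240,.225,.210,.195,.178]:
    ctrl.movel([x,y,z],feed=.12); s=ctrl.state(); f=s["ft_force"]-f0; print(z,s["ee_pos"].round(4),f.round(1),round(s["gripper_width"],4))
    if np.linalg.norm(f)>18: ok=0; print("STOP"); break
print(s["time_s"])
if ok:
    ctrl.set_gripper(.03); ctrl.hold(.3); s=ctrl.state(); print(s["ft_force"]-f0)
    ctrl.movel([x,y,.23],feed=.25); s=ctrl.state(); print(s["time_s"])
for n in("top","side"): cv2.imwrite(f"pics/{n}6.png",imaging.camera(n))
h=cv2.cvtColor(cv2.imread("pics/side6.png"),cv2.COLOR_BGR2HSV); m=(h[...,0]>160)&(h[...,1]>130)&(h[...,2]>90); print("magenta px above box",m[150:330,195:330].sum())
E
```

```text
0.28 [ 0.515  -0.2304  0.2804] [ 0.6 -0.1  0.1] 0.0082
0.275 [ 0.5147 -0.2303  0.2749] [ 0.3 -0.8  0.2] 0.0078
0.27 [ 0.5145 -0.2302  0.2696] [ 0.6 -0.6 -0.8] 0.0084
0.262 [ 0.5159 -0.2307  0.2626] [ 4.  -1.   1.1] 0.0085
0.254 [ 0.5142 -0.23    0.2533] [ 0.4 -0.6  0.6] 0.0086
0.24 [ 0.5146 -0.2301  0.2393] [ 1.9 -0.3 -0.8] 0.0085
0.225 [ 0.5147 -0.2301  0.2248] [ 1.5 -0.7 -0.2] 0.0083
0.21 [ 0.5147 -0.2302  0.21  ] [ 1.9 -0.5 -1. ] 0.0084
0.195 [ 0.5148 -0.2302  0.1951] [ 2.3 -0.7 -1.1] 0.0083
0.178 [ 0.5148 -0.2302  0.178 ] [ 1.7 -1.2 -1.4] 0.0081
34.8333
[ 0.34074985 -0.32402179  1.35576804]
35.8333
magenta px above box 0
```

The notebook is in the box, with no magenta left above the lid. Now I'll close the shutter.

```bash
python3 - <<'E'
from h import *
yaw=-.138; ex=np.array([np.cos(yaw),np.sin(yaw),0]); b=[.5636,-.2344]
ctrl.movel([*b,.21],down(yaw),feed=.15); ctrl.movel([*b,.168],feed=.1)
ctrl.set_gripper(0.004); s=ctrl.state(); print(s["gripper_width"],s["gripper_force"],s["ee_pos"])
if s["gripper_width"]>.007:
    p=np.array(s["ee_pos"]); f0=s["ft_force"]@ex
    for d in [.033,.035,.0365,.038,.0395]:
      ctrl.movel(p-ex*d,feed=.08); s=ctrl.state(); f=s["ft_force"]@ex-f0; print(d,f,(s["ee_pos"]-p)@ex)
      if f>9: break
    ctrl.set_gripper(.03); s=ctrl.state(); q=s["ee_pos"]; ctrl.movel([q[0],q[1],.32],feed=.25)
print(ctrl.state()["time_s"])
for n in("top","side","wrist"): cv2.imwrite(f"pics/{n}7.png",imaging.camera(n))
a=[cv2.imread(f"pics/{n}7.png") for n in("wrist","side")]; cv2.imwrite("pics/comp7.png",np.hstack([cv2.resize(i,(400,300)) for i in a]))
im=a[0]; c=cal("wrist"); print(proj(c,[.529,-.230,.214]))
E
```

```text
0.008027166852113726 59.94190335273743 [ 0.56368124 -0.2346136   0.16926102]
0.033 2.5727399990257434 -0.0335573072618746
0.035 3.7715564975255087 -0.034574952206533414
0.0365 4.991645893171847 -0.03607463928651747
0.038 10.899638895838407 -0.03604092459524197
39.7167
(np.float64(321.2144926662805), np.float64(218.79816942379074))
```

View pics/comp7.png

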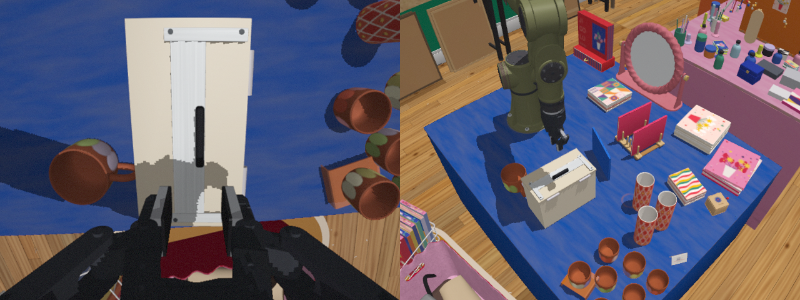

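The shutter reached its closed stop after 36 mm of travel. The notebook is inside, the pink ones stand in the rack, the mug and tumblers are in place, and the robot touches nothing.

```bash
python3 -c "
from h import *
print(ctrl.hand_in())"
```

```text
the job is handed in; nothing more can be done
None
```

The job is handed in at about 40 s on the robot's clock: the cream notebook is in the returns box, the shutter is closed to its stop, and the pink notebooks, mug and tumblers look undisturbed in the last pictures; no verdict was returned.

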